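Tuck the setting shim under the clamp flap and hold it flat

ROBOT

A 6-joint arm with a two-finger parallel gripper is mounted at the origin on a cart in front of the work surface, level with it; the furniture and walls round the work are solid. World frame = base frame: x ahead of the robot, y to its left, z up, the work surface at z = 0. Lengths are in m, angles in degrees, forces in N, time in s.
With the tool pointing down it reaches from about 0.4 to 0.825 m from the base axis. Payload 7 kg.
Tool frame: the origin (TCP) lies at the very end of the fingers, on their centre line; the grasp point (between the pads) lies 19 mm behind it (grasp_offset is the x of the grasp point in the tool frame, in m); x points along the fingers, y is the direction in which the jaws open and shut, and the axes are right-handed (so a half turn about x gives the same grasp; the last joint's range is limited). The gripper opens to 88 mm and grips with 3 to 60 N. Pads are 19 mm wide; open, the fingers measure 130 mm over their backs; the gripper's body (78 mm by 193 mm) begins 47 mm behind the grasp point.
Start: joints at [-52.993, 20.546, 0.682, 0, -70.136, -16.507], TCP at [0.236, -0.632, 0.227] pointing down, gripper open.
Joint ranges: [-176.03, 176.03], [-82.01, 121.73], [-58.28, 71.71], [-173.87, 95.51], [-174.79, -0.11], [-173.66, 173.66]. Speed limits (degrees/s): [136.94, 136.94, 172.46, 180, 180, 180].

INTERFACE

Orientations are given as [roll, pitch, yaw] about the fixed x, y, z axes, in that order (R = Rz(yaw) Ry(pitch) Rx(roll)).
In Python, from plant import get_obs, snapshot, close_job, grasp_offset gives the robot as it stands.
- The arm moves only by the tool carry_out, never from a script. Its argument "series" is a list that holds one entry, the list of rows, each a list of 6 numbers: the shift along the tool's x, y, z in mm, then the turn, a rotation vector about the tool's x, y, z in degrees. A call has 1 to 10 rows; each row is the pose to reach, as a shift and turn from the pose commanded when the call began, along the tool's axes at that moment; what a row does not reach only later rows make up. A row lasts 1/8 s, in which the tool goes at most 62.5 mm and 10.7 degrees, less where a joint would pass 70% of its speed; a pose out of reach is approached as far as the arm can. A call with a gripper value outside its range is refused whole. "hand" is the gripper's target within -1 to 1 (shut at 1, half-way at 0, fully open at -1), set as the call begins (left out, the last holds). The fingers move at their own pace and stop on an object; the grip force is fixed at half the most. Time passes only in rows, so rows that repeat a pose let the fingers close. It gives the time, the measured TCP pose, the force and the opening at its end, in the units of the state.
- get_obs(): the state, without advancing time (a new reading comes with each control period).
- snapshot(name): name is "scene" or "top"; returns a dict with "color" (480x640x3 uint8, red, green, blue), "fx", "fy", "cx", "cy" (pixels), "eye" and "attitude" of the camera in the world. Camera axes: x right, y down, z forward; pixel columns grow to the right and rows downward; lengths in m; the calibration is good to about 2 mm. A picture is of the moment at which its call begins. There is no depth.
- close_job(): hands the job in, once; it reports no verdict.
The state is a dict: "clock": time; "joint_pos": joint angles; "qvel": joint speeds; "tau": joint torques, N m; "tool_pos": TCP position; "orientation": TCP orientation; "force": force on the tool from outside, world axes, zero at the start; "moment": the same for the moment, N m; "opening": finger opening in m.
Only numpy, scipy, OpenCV 4.12 (cv2) and the standard library are available. Lean on these libraries where they do the work, as an engineer would, in place of code of your own. Each camera call takes 0.05 s, during which the arm holds its last target.

TASK

Two blue flap clamps stand on the bench and one already has a black-gripped shim in it. Pick up the orange-gripped shim by its grip, slide its steel tongue under the flap of the empty clamp, centred and square, until it is fully home against the rear block, without lifting the flap, and finish while still gripping it and holding it pressed flat on the bed with about 10 N, so that a colleague can set the clamp. Leave the other clamp with its shim and the things around alone.

Things in the scene. Friction and masses are not known exactly. Their poses are not given: they have to be found in the camera images.
- shim_grip (a point): centre of the orange grip rib of the loose shim to be used, 21 mm above the shim's underside. Rib 36 mm long (x), 14 mm thick (y), upright on one end of a steel plate 90 x 40 x 4 mm, from the plate's top to 38 mm above its underside; fingers go on its two broad sides. x points to the plate's free tongue edge, 72 mm ahead; the plate ends 18 mm behind
- shim_tip (a point): middle of the front edge of the orange-gripped shim's tongue, at its underside: 72 mm ahead of and 21 mm below shim_grip; same axes
- shim: the same orange-gripped shim, 0.10 to 0.20 kg; origin at its underside, 21 mm under shim_grip; same axes. Beyond it, from x about 0.48, stands a tall hardness tester on a 90 mm high plinth, with a bar sticking out towards the robot about 0.3 above the bench: travel sideways at x under 0.45 there
- used_shim_tip (a point): middle of the front edge (underside) of the other shim, alike but with a black grip, which lies ready under the flap of one clamp; the clamp whose stop is a few mm from this point is the occupied one. Leave it
- stop_a (a point): point on the bed's surface (12 mm above the bench), midway across, at the foot of the rear block's face, which stops the shim. x points along the bed from its open front to the stop (roughly away from the robot), z up. Clamp a: blue steel flap clamp fixed to the bench, 130 x 80 mm, 36 mm high; either clamp may be the left one
- stop_b (a point): point on the bed's surface (12 mm above the bench), midway across, at the foot of the rear block's face, which stops the shim. x points along the bed from its open front to the stop (roughly away from the robot), z up. Clamp b: blue steel flap clamp fixed to the bench, 130 x 80 mm, 36 mm high; either clamp may be the left one
- bed_a: flat bare aluminium bed of clamp a, 70 mm wide (y), from 98 mm in front of the stop point to the stop point. Origin 45 mm in front of (-x) the stop point and 4 mm below the bed's surface; the same axes
- bed_b: flat bare aluminium bed of clamp b, 70 mm wide (y), from 98 mm in front of the stop point to the stop point. Origin 45 mm in front of (-x) the stop point and 4 mm below the bed's surface; the same axes
- flap_a (a joint): hinge of the dark steel flap, 66 mm wide, lapped over the rear of bed a: 0 = down at rest, grows (rad) as its lip lifts (0.1 rad = 4.5 mm). Down, its lip is 41 mm in front of the stop point and its underside 7 mm above the bed (8.5 mm at the curled lip), so a 4 mm tongue goes under along +x without touching; only its own 90 g hold it down
- flap_b (a joint): hinge of the dark steel flap, 66 mm wide, lapped over the rear of bed b: 0 = down at rest, grows (rad) as its lip lifts (0.1 rad = 4.5 mm). Down, its lip is 41 mm in front of the stop point and its underside 7 mm above the bed (8.5 mm at the curled lip), so a 4 mm tongue goes under along +x without touching; only its own 90 g hold it down
- loupe: black eyepiece loupe, 32 mm wide, 26 mm high; stands near the work, leave it; origin under its centre
- hex_key: black hex key, 28 x 72 x 7 mm; stands near the work, leave it; origin under its centre
- block_c: round steel test block, 60 mm across, 10 mm high; stands near the work, leave it; origin under its centre
- oil_bottle: oil bottle with red spout, 42 mm wide, 118 mm high; stands near the work, leave it; origin under its centre
Mind the look-alikes: they are no part of the job. What is shaped like the shim but yellow is not meant.

How it is judged (in metres and radians):
On the way, in this order (a step that is already met when the one before it is completed fails the run):
1. the orange-gripped shim is held by the fingers, lifted clear of the bench (height (world z) of shim above 0.02 m and contact force between the fingers and shim above 2 N), for 0.2 s.
2. its tongue edge is at least 12 mm in under the lip of the empty clamp's flap, with the flap down (x of shim_tip in the frame of stop_b between -0.029 and 0.003 m and y of shim_tip in the frame of stop_b between -0.02 and 0.02 m and z of shim_tip in the frame of stop_b between -0.002 and 0.006 m and value of joint flap_b below 0.1 rad), for 0.1 s.
At the end, for the whole second after the job is handed in: the orange-gripped shim is in the empty clamp: edge within 6 mm of the rear block and 8 mm of the middle, square within 0.1 rad, flat (tilt under 0.04 rad, edge within 2 mm of the bed), still gripped, pressed on the bed with 4 to 35 N, flap down (under 0.05 rad), all still (x of shim_tip in the frame of stop_b between -0.006 and 0.003 m and y of shim_tip in the frame of stop_b between -0.008 and 0.008 m and angle between the x axis of shim and the x axis of stop_b, either way round below 0.1 rad and angle between shim's own z axis and vertical below 0.04 rad and z of shim_tip in the frame of stop_b between -0.002 and 0.002 m and contact force between shim and bed_b between 4 and 35 N and contact force between the fingers and shim above 2 N and value of joint flap_b below 0.05 rad and linear speed of shim below 0.02 m/s); the arm keeps its last pose, push and grip.
It fails at once if the empty clamp's flap is lifted (over 0.12 rad) (value of joint flap_b above 0.12 rad).
It fails at once if the occupied clamp's flap or shim is disturbed (value of joint flap_a above 0.12 rad or distance of used_shim_tip from where it was at the start of the episode above 0.01 m).
It fails at once if the shim is rammed on the bed (over 60 N) (contact force between shim and bed_b above 60 N).
It fails at once if a bystander is moved more than 20 mm (distance of any of loupe, hex_key, block_c, oil_bottle from where it was at the start of the episode above 0.02 m).
It also fails if it takes over 48 s, if anything falls off the work surface, if the arm or the gripper's body presses on something with over 40 N, if the wrist force passes 120 N, or if a joint passes its speed limit or range.

## Working session

There is one attempt and no reset: what is moved stays moved. The work goes in short steps, Python scripts to look and compute and a tool call to move; the robot and the scene stay as the last step left them, time stands still between calls to the robot, and variables do not carry over. Pictures are saved under pics/ and viewed, and the job is handed in when it is done.

Besides the shell and the picture viewer there is one more tool, called in YAML: its name, and indented under it one key for each argument. carry_out: Moves the arm, as the interface text tells. Its arguments: {"type":"object","properties":{"series":{"type":"array","items":{"type":"array","items":{"type":"array","items":{"type":"number"}}}},"hand":{"type":"number"}},"required":["series"]}

```bash
ls; mkdir -p pics
python3 - <<'E'
from plant import *
import cv2
print(get_obs(), grasp_offset)
for n in ("scene","top"):
    s=snapshot(n); cv2.imwrite(f"pics/{n}0.png",s["color"][:,:,::-1]); print({k:v for k,v in s.items() if k!="color"})
E
```

```text
pics
{'clock': 0.0, 'joint_pos': array([-5.29926679e+01,  2.05920258e+01,  6.33414189e-01, -1.98570329e-02,
       -7.01366985e+01, -1.65066761e+01]), 'qvel': array([ 0.04192293, -0.01031411, -0.0221693 , -0.08018358,  0.09668121,
       -0.05924487]), 'tau': array([ 5.94085723e-04, -5.82719815e+01,  2.93070334e+01,  6.99805006e+00,
        6.90027126e-03, -1.55395710e-04]), 'tool_pos': array([ 0.23619111, -0.63179648,  0.22561413]), 'orientation': array([ 95.42688042,  89.90287848, 115.92077397]), 'force': array([-0.66997762, -0.07020373, -0.03272829]), 'moment': array([ 0.01196757, -0.05841914, -0.05364693]), 'opening': 0.0878826836267011} -0.0188
{'fx': 576.9670025664701, 'fy': 576.9670025664701, 'cx': 316.5071585308434, 'cy': 233.94368602455347, 'eye': array([-0.4566007 , -1.52000665,  0.99217897]), 'attitude': array([-119.55826314,   -1.32516324,  -35.74651604])}
{'fx': 603.1511094473639, 'fy': 603.1511094473639, 'cx': 320.095485993692, 'cy': 237.57877691666656, 'eye': array([ 0.39739473, -0.13034642,  1.65706649]), 'attitude': array([-175.60117692,   -0.51691598,  -90.59028545])}
```

View pics/scene0.png

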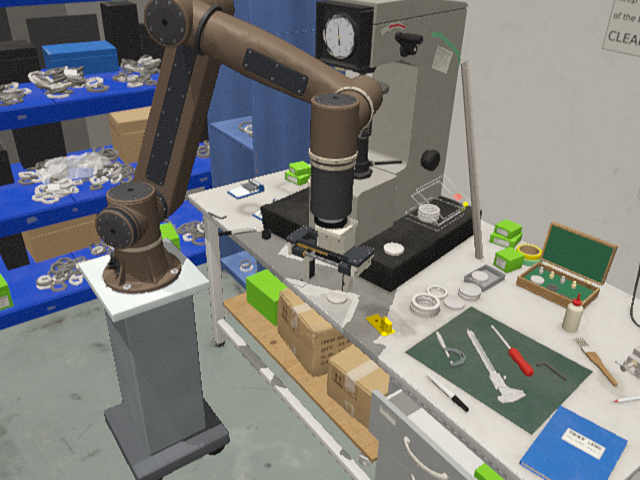

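View pics/top0.png

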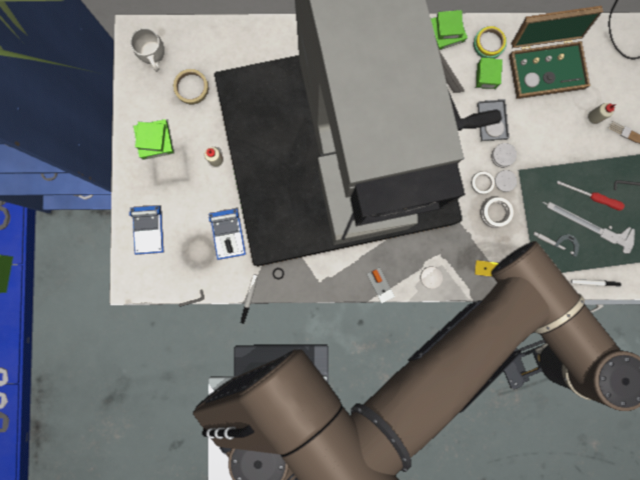

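```bash
cat > h.py <<'E'
import numpy as np, cv2
from scipy.spatial.transform import Rotation as R
from plant import *
def cam(s):
    M=R.from_euler('xyz',s['attitude'],degrees=True).as_matrix(); return M,np.array(s['eye'])
def ray(s,u,v,z):
    M,e=cam(s); d=M@np.array([(u-s['cx'])/s['fx'],(v-s['cy'])/s['fy'],1]); return e+d*(z-e[2])/d[2]
def proj(s,p):
    M,e=cam(s); c=M.T@(np.array(p,float)-e); return np.array([s['cx']+s['fx']*c[0]/c[2],s['cy']+s['fy']*c[1]/c[2]])
def crop(s,u0,v0,w,h,k,name):
    im=s['color'][v0:v0+h,u0:u0+w,::-1]; cv2.imwrite('pics/'+name,cv2.resize(im,None,fx=k,fy=k,interpolation=cv2.INTER_CUBIC))
E
python3 - <<'E'
from h import *
s=snapshot("top")
crop(s,120,195,140,110,5,"c1.png"); crop(s,340,250,80,60,10,"c2.png")
s=snapshot("scene")
crop(s,190,160,130,100,6,"c3.png"); crop(s,300,270,100,75,8,"c4.png")
E
```

```text
(no output)
```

View pics/c1.png

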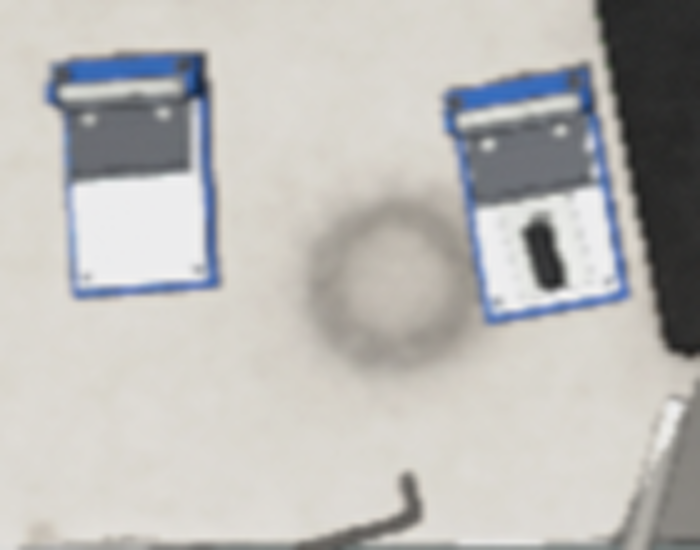

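View pics/c2.png

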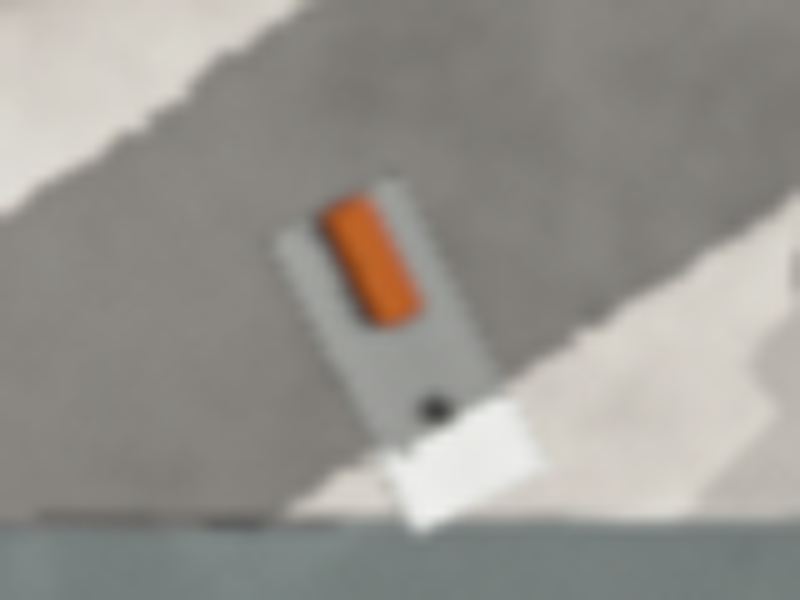

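View pics/c3.png

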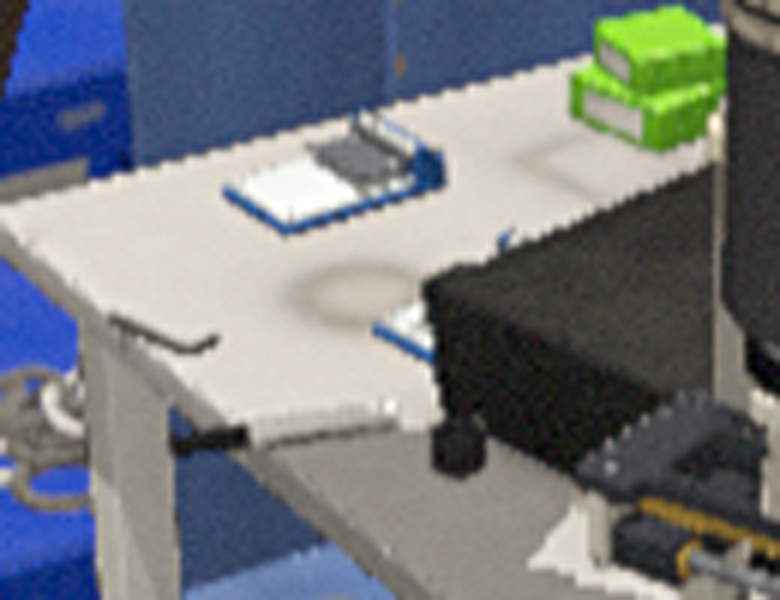

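View pics/c4.png

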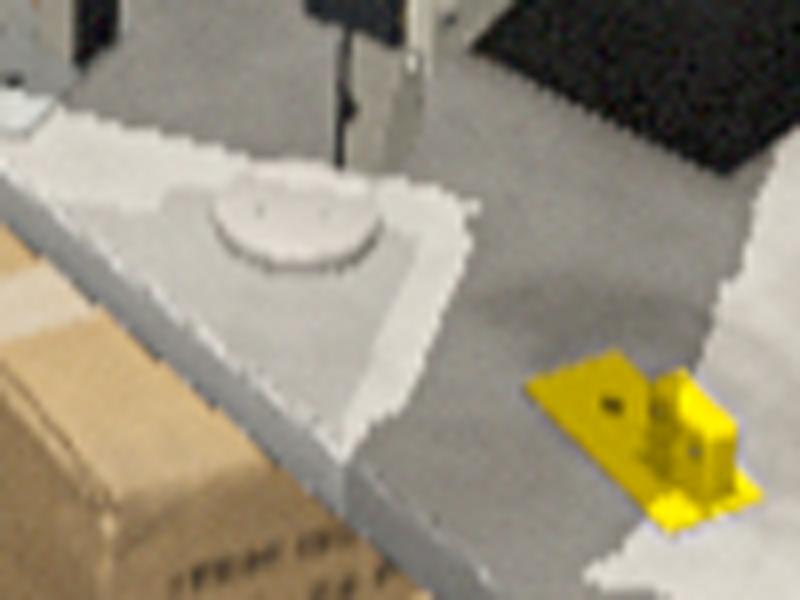

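Run:
```python
from h import *
np.set_printoptions(precision=4,suppress=True)
s=snapshot("top")
P=lambda u,v,z:ray(s,u,v,z)
# shim
for n,u,v,z in [("tipL",381.5,303,.004),("tipR",394.5,296.3,.004),("rearL",367.7,273,.004),("rearR",379.8,268,.004),("ribA",374.3,269.8,.038),("ribB",380,282,.038)]:
    print(n,P(u,v,z))
c=lambda a,b:(120+a/5,195+b/5)
for n,a,b,z in [("frontL",75,297,.0),("frontR",218,285,.0),("bfL",76,288,.012),("bfR",212,277,.012),("lipL",71,180,.021),("lipR",190,171,.021),("rearL",48,66,.036),("rearR",205,54,.036)]:
    print(n,P(*c(a,b),z))
o=get_obs()
# tool axes
from scipy.spatial.transform import Rotation as R
print(R.from_euler('xyz',o['orientation'],degrees=True).as_matrix())
```

```text
tipL [ 0.3438 -0.3123  0.004 ]
tipR [ 0.3616 -0.3481  0.004 ]
rearL [ 0.4259 -0.2759  0.004 ]
rearR [ 0.4392 -0.3093  0.004 ]
ribA [ 0.4337 -0.2908  0.038 ]
ribB [ 0.4009 -0.3055  0.038 ]
frontL [0.4833 0.3614 0.    ]
frontR [0.4891 0.2832 0.    ]
bfL [0.4876 0.3574 0.012 ]
bfR [0.4929 0.2835 0.012 ]
lipL [0.5459 0.3582 0.021 ]
lipR [0.5502 0.2938 0.021 ]
rearL [0.6064 0.3669 0.036 ]
rearR [0.6121 0.2824 0.036 ]
[[-0.0004 -0.3502  0.9367]
 [ 0.0008  0.9367  0.3502]
 [-1.      0.0008 -0.0001]]
```

```bash
cat >> h.py <<'E'
def box(x0,x1,y0,y1,z0,z1):
    V=[(x,y,z) for x in(x0,x1) for y in(y0,y1) for z in(z0,z1)]
    return [(V[i],V[j]) for i in range(8) for j in range(i+1,8) if bin(i^j).count('1')==1]
def draw(s,segs,pose,u0,v0,w,h,k,name,col=(0,0,255)):
    im=cv2.resize(s['color'][v0:v0+h,u0:u0+w,::-1],None,fx=k,fy=k,interpolation=cv2.INTER_CUBIC)
    x,y,z,yaw=pose; Q=R.from_euler('z',yaw,degrees=True).as_matrix()
    for a,b in segs:
        p=[(proj(s,Q@np.array(q)+[x,y,z])-[u0,v0]+.5)*k for q in(a,b)]
        cv2.line(im,tuple(int(i) for i in p[0]),tuple(int(i) for i in p[1]),col,1,cv2.LINE_AA)
    cv2.imwrite('pics/'+name,im)
SHIM=box(-.018,.072,-.02,.02,0,.004)+box(-.018,.018,-.007,.007,.004,.038)
CL=box(-.098,0,-.035,.035,.012,.012)+box(-.041,0,-.033,.033,.0205,.0205)+box(-.098,.032,-.04,.04,0,0)
E
python3 - <<'E'
from h import *
s=snapshot("top")
draw(s,SHIM,(.417,-.2993,0,-155),350,255,60,60,10,"o1.png")
draw(s,CL,(.588,.3275,0,4),120,195,60,70,8,"o2.png")
s=snapshot("scene")
draw(s,CL,(.588,.3275,0,4),215,170,60,50,10,"o3.png")
E
```

```text
(no output)
```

View pics/o1.png

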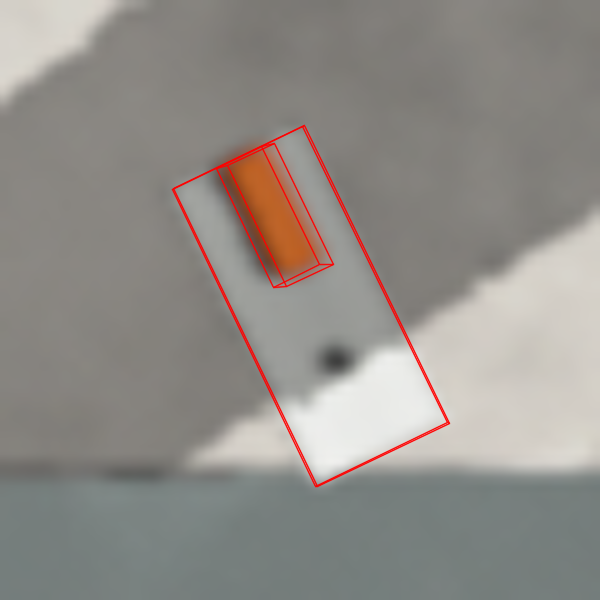

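View pics/o2.png

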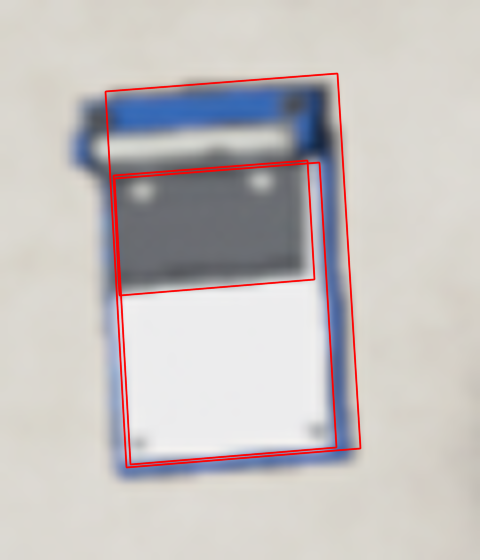

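View pics/o3.png

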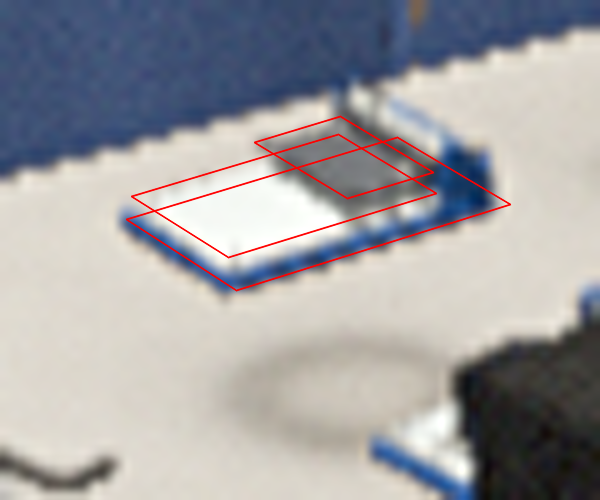

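```bash
cat >> h.py <<'E'
np.set_printoptions(precision=4,suppress=True)
def tool():
    o=get_obs(); M=R.from_euler('xyz',o['orientation'],degrees=True).as_matrix()
    return o,M
def rel(p,yaw_y,pos=None):
    "shift mm & rotvec deg in tool axes to reach TCP p, tool x down, tool y at yaw"
    o,M=tool(); a=np.radians(yaw_y)
    y=np.array([np.cos(a),np.sin(a),0]); x=np.array([0,0,-1.]); T=np.stack([x,y,np.cross(x,y)],1)
    d=M.T@(np.array(p)-o['tool_pos'])*1000; r=R.from_matrix(M.T@T).as_rotvec(degrees=True)
    print("shift",d.round(1),"turn",r.round(2)); return d,r
def st():
    o,M=tool(); print("t",round(o['clock'],2),"tcp",o['tool_pos'],"q",o['joint_pos'].round(1),"F",o['force'].round(1),"M",o['moment'].round(2),"op",round(o['opening'],4),"yaw_y",round(np.degrees(np.arctan2(M[1,1],M[0,1])),2),"xax",M[:,0])
E
python3 - <<'E'
from h import *
st(); rel((.417,-.2993,.12),115)
s=snapshot("top")
for u,v in [(255,262),(462,220)]: print(ray(s,u,v,.09))
for u,v in [(278,273),(431,277),(200,291)]: print(ray(s,u,v,.01))
E
```

```text
t 0.35 tcp [ 0.2363 -0.6321  0.2263] q [-53.   20.6   0.7  -0.  -70.1 -16.5] F [ 0.6 -0.6 -0.3] M [ 0.04 -0.04  0.06] op 0.0878 yaw_y 110.5 xax [-0.0002  0.0004 -1.    ]
shift [106.4 248.4 285.8] turn [-4.5  -0.   -0.02]
[0.4559 0.0239 0.09  ]
[ 0.5604 -0.5176  0.09  ]
[ 0.4282 -0.0308  0.01  ]
[ 0.4131 -0.4481  0.01  ]
[0.3816 0.1811 0.01  ]
```

carry_out:
  series:
    - [[5,15,18,-0.5,0,0],[15,45,52,-1,0,0],[25,80,92,-2,0,0],[38,116,133,-3,0,0],[50,152,175,-4,0,0],[65,188,216,-4.5,0,0],[80,220,254,-4.5,0,0],[100,240,277,-4.5,0,0],[106,248,286,-4.5,0,0],[106,248,286,-4.5,0,0]]
  hand: -1

```text
clock: 1.65
tool_pos: [0.4176, -0.2996, 0.1206]
orientation: [161.2, 90.0, -173.7]
force: [0.1, -0.6, 0.4]
opening: 0.0878
```

Run:
```python
from h import *
st(); rel((.417,-.2993,.02),115)
s=snapshot("top"); crop(s,320,230,120,90,6,"p1.png")
s=snapshot("scene"); crop(s,210,200,160,120,5,"p2.png")
```

```text
t 1.65 tcp [ 0.4176 -0.2996  0.1206] q [-13.7  11.1 -27.7   0.  -51.2 -51.2] F [ 0.1 -0.6  0.4] M [ 0.01 -0.02 -0.05] op 0.0878 yaw_y 115.08 xax [-0.0005 -0.0001 -1.    ]
shift [100.6   0.5  -0.3] turn [ 0.08 -0.03 -0.01]
```

View pics/p2.png

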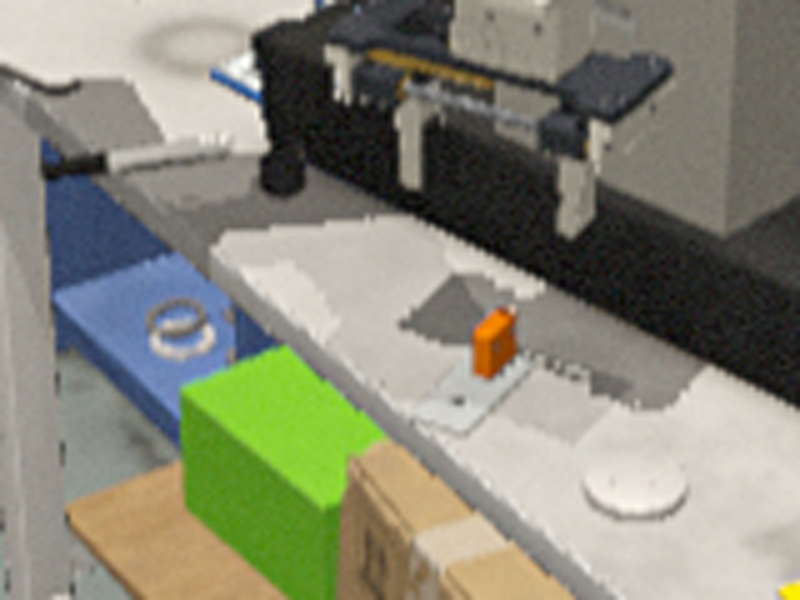

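View pics/p1.png

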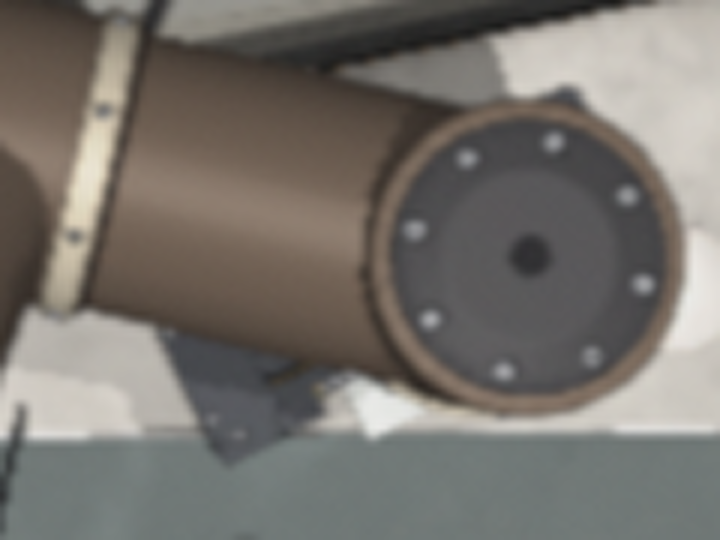

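Run:
```python
from h import *
s=snapshot("scene")
draw(s,SHIM,(.417,-.2993,0,-155),285,255,40,36,18,"o4.png")
```

```text
(no output)
```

View pics/o4.png

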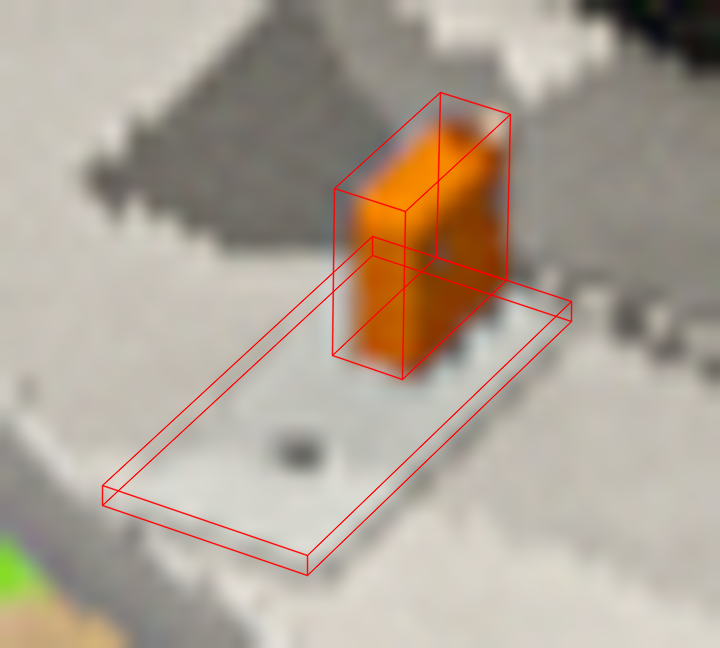

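carry_out:
  series:
    - [[15,0.5,-0.3,0,0,0],[40,0.5,-0.3,0,0,0],[65,0.5,-0.3,0,0,0],[85,0.5,-0.3,0,0,0],[98,0.5,-0.3,0,0,0],[107,0.5,-0.3,0,0,0],[112,0.5,-0.3,0,0,0],[112,0.5,-0.3,0,0,0]]

```text
clock: 2.8
tool_pos: [0.417, -0.2995, 0.0086]
orientation: [-87.1, 90.0, -62.1]
force: [-0.5, -0.0, 0.2]
opening: 0.0875
```

Run:
```python
from h import *
st()
s=snapshot("scene"); crop(s,260,225,80,65,9,"p3.png")
```

```text
t 2.8 tcp [ 0.417  -0.2995  0.0086] q [-13.8  20.1 -34.4   0.  -35.5 -51.3] F [-0.5 -0.   0.2] M [ 0.03  0.02 -0.02] op 0.0875 yaw_y 115.0 xax [ 0. -0. -1.]
```

View pics/p3.png

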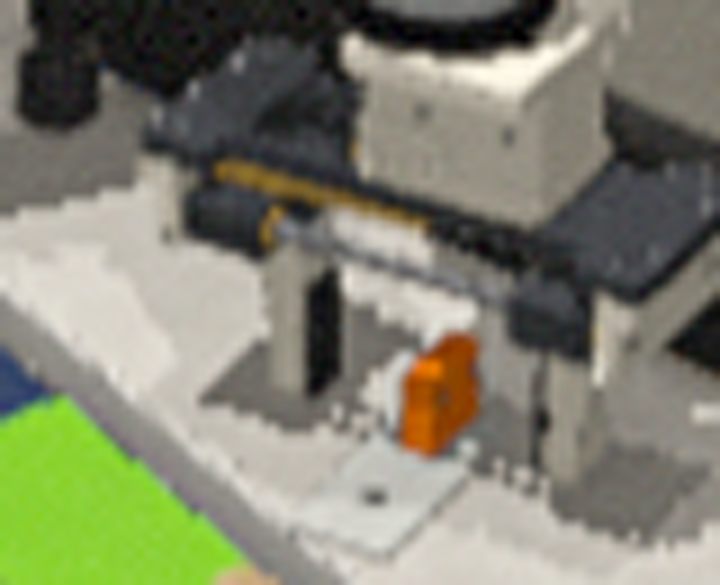

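carry_out:
  series:
    - [[0,0,0,0,0,0],[0,0,0,0,0,0],[0,0,0,0,0,0],[0,0,0,0,0,0],[0,0,0,0,0,0],[0,0,0,0,0,0],[0,0,0,0,0,0],[0,0,0,0,0,0]]
  hand: 1

```text
clock: 3.85
tool_pos: [0.4169, -0.2995, 0.0085]
orientation: [151.2, 90.0, 176.2]
force: [-0.9, 2.0, -1.9]
opening: 0.0138
```

Run:
```python
from h import *
st()
s=snapshot("scene"); crop(s,260,225,80,65,9,"p4.png")
```

```text
t 3.85 tcp [ 0.4169 -0.2995  0.0085] q [-13.7  20.1 -34.4   0.  -35.5 -51.3] F [-0.9  2.  -1.9] M [ 0.36  0.27 -0.02] op 0.0138 yaw_y 115.0 xax [-0.  0. -1.]
```

View pics/p4.png

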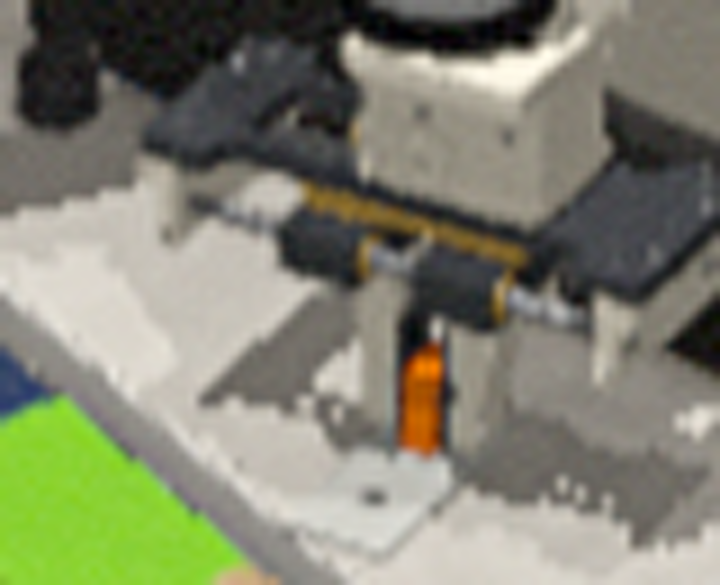

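carry_out:
  series:
    - [[-5,0,0,0,0,0],[-15,0,0,0,0,0],[-30,0,0,0,0,0],[-50,0,0,0,0,0],[-75,0,0,0,0,0],[-100,0,0,0,0,0],[-120,0,0,0,0,0],[-135,0,0,0,0,0],[-140,0,0,0,0,0],[-140,0,0,0,0,0]]

```text
clock: 5.15
tool_pos: [0.4168, -0.2994, 0.1486]
orientation: [7.8, 90.0, 32.8]
force: [-0.2, -0.2, -2.0]
opening: 0.0137
```

Run:
```python
from h import *
st()
s=snapshot("scene"); draw(s,SHIM,(.417,-.2995,.140,-155),250,190,80,65,9,"p5.png")
crop(s,250,190,80,65,9,"p5b.png")
```

```text
t 5.15 tcp [ 0.4168 -0.2994  0.1486] q [-13.7   9.2 -25.8  -0.  -55.  -51.3] F [-0.2 -0.2 -2. ] M [0.04 0.01 0.07] op 0.0137 yaw_y 114.99 xax [ 0.0002  0.0001 -1.    ]
```

View pics/p5.png

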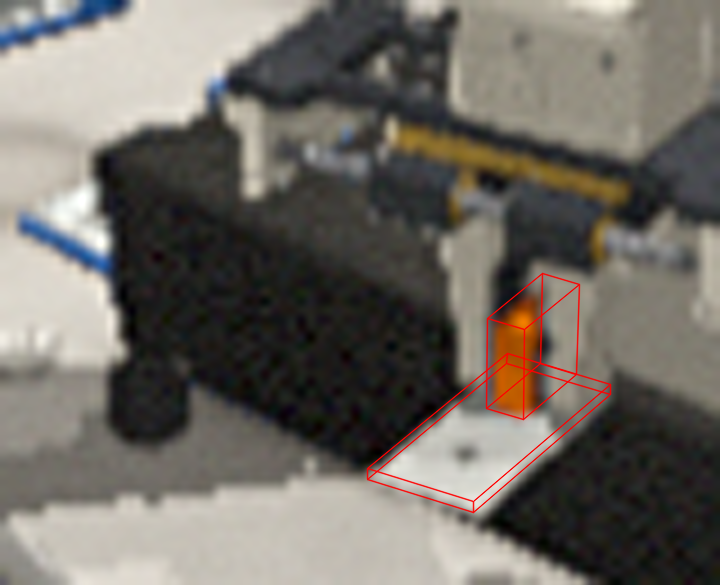

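View pics/p5b.png

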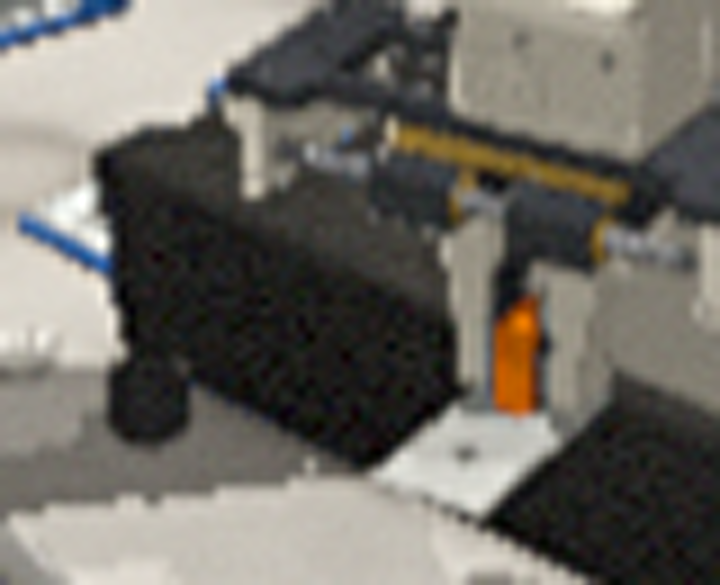

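Run:
```python
from h import *
s=snapshot("scene"); crop(s,170,0,320,240,2.5,"p6.png")
for p in [(.45,-.1,.3),(.45,-.2,.3),(.45,-.3,.3),(.48,-.25,.3)]: print(p,(proj(s,p)-[170,0])*2.5)
```

```text
(0.45, -0.1, 0.3) [278.4952 401.1005]
(0.45, -0.2, 0.3) [323.5499 427.9786]
(0.45, -0.3, 0.3) [372.3923 457.1165]
(0.48, -0.25, 0.3) [368.1219 436.676 ]
```

View pics/p6.png

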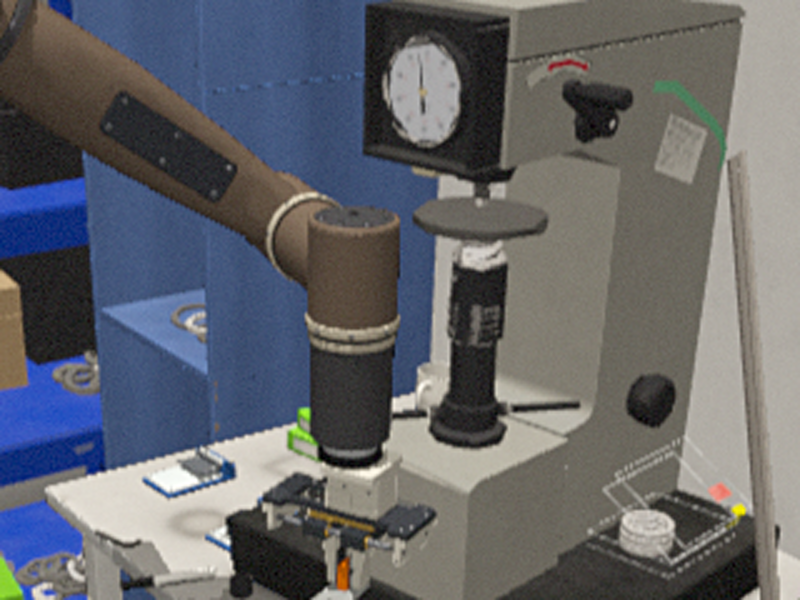

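carry_out:
  series:
    - [[0,16,0,5,0,0],[0,44,13,12,0,0],[0,80,30,20,0,0],[0,121,49,25,0,0],[0,166,70,25,0,0],[0,211,91,25,0,0],[0,257,112,25,0,0],[0,302,133,25,0,0],[0,347,155,25,0,0],[0,393,176,25,0,0]]

```text
clock: 6.5
tool_pos: [0.4098, 0.1326, 0.1481]
orientation: [-133.3, 89.9, -133.3]
force: [0.5, 0.0, -1.4]
opening: 0.0139
```

Run:
```python
from h import *
st(); rel((.405,.316,.15),90)
s=snapshot("scene"); crop(s,120,40,260,200,3,"p7.png")
```

```text
t 6.5 tcp [0.4098 0.1326 0.1481] q [  44.4    1.2  -35.1    0.   -53.8 -134.4] F [ 0.5  0.  -1.4] M [ 0.   -0.2  -0.04] op 0.0139 yaw_y 90.02 xax [-0.0006 -0.0006 -1.    ]
shift [ -2.  183.4  -4.7] turn [ 0.02 -0.03  0.04]
```

View pics/p7.png

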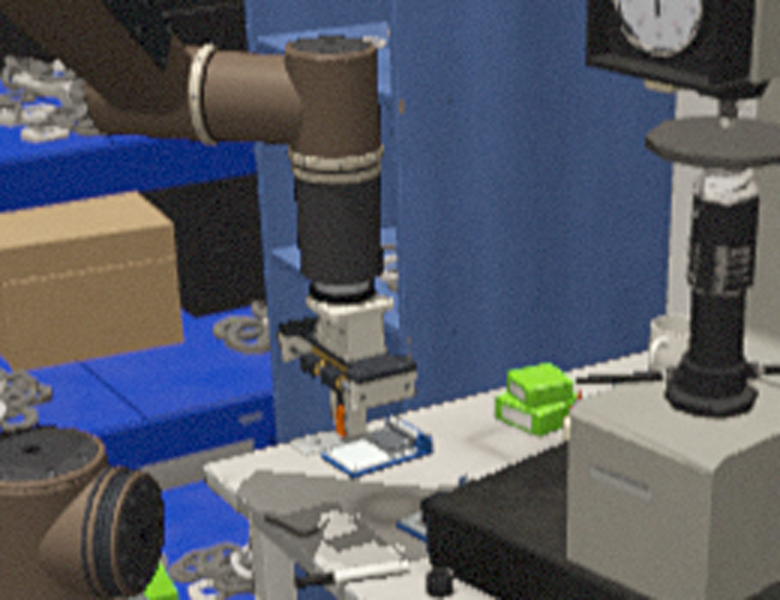

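carry_out:
  series:
    - [[0,30,0,-5,0,0],[0,65,-2,-13,0,0],[0,100,-3,-22,0,0],[0,135,-4,-32,0,0],[0,160,-4,-42,0,0],[0,176,-5,-52,0,0],[0,183,-5,-62,0,0],[0,183,-5,-72,0,0],[0,183,-5,-82,0,0],[0,183,-5,-92,0,0]]

```text
clock: 7.8
tool_pos: [0.4051, 0.3137, 0.1476]
orientation: [143.4, 89.9, -124.3]
force: [0.4, -0.1, -1.8]
opening: 0.014
```

Run:
```python
from h import *
st(); rel((.405,.316,.10),-86)
```

```text
t 7.8 tcp [0.4051 0.3137 0.1476] q [ 59.7   9.3 -25.9  -0.  -55.  -57.4] F [ 0.4 -0.1 -1.8] M [0.04 0.09 0.05] op 0.014 yaw_y -177.67 xax [-0.0011 -0.0016 -1.    ]
shift [47.6 -0.1  2.4] turn [-91.67  -0.02  -0.12]
```

carry_out:
  series:
    - [[0,0,2,-9,0,0],[0,0,2,-19,0,0],[0,0,2,-29,0,0],[0,0,2,-39,0,0],[0,0,2,-49,0,0],[0,0,2,-59,0,0],[0,0,2,-69,0,0],[0,0,2,-79,0,0],[0,0,2,-87,0,0],[0,0,2,-92,0,0]]

```text
clock: 9.05
tool_pos: [0.405, 0.3156, 0.1476]
orientation: [52.0, 89.9, -123.8]
force: [0.3, -0.7, -2.4]
opening: 0.0136
```

carry_out:
  series:
    - [[0,0,0,0,0,0],[0,0,0,0,0,0]]

```text
clock: 9.3
tool_pos: [0.4051, 0.3159, 0.1481]
orientation: [53.3, 89.9, -122.8]
force: [-0.0, 0.3, -2.3]
opening: 0.0139
```

Run:
```python
from h import *
st(); rel((.405,.316,.10),-86)
s=snapshot("scene"); crop(s,180,120,130,100,6,"p8.png")
s=snapshot("top"); crop(s,110,190,140,120,5,"p9.png")
```

```text
t 9.3 tcp [0.4051 0.3159 0.1481] q [ 59.9   9.3 -25.7  -0.  -55.   34. ] F [-0.   0.3 -2.3] M [-0.12  0.14  0.01] op 0.0139 yaw_y -86.12 xax [-0.0005 -0.0008 -1.    ]
shift [48.1 -0.2  0.1] turn [-0.12  0.03 -0.05]
```

View pics/p8.png

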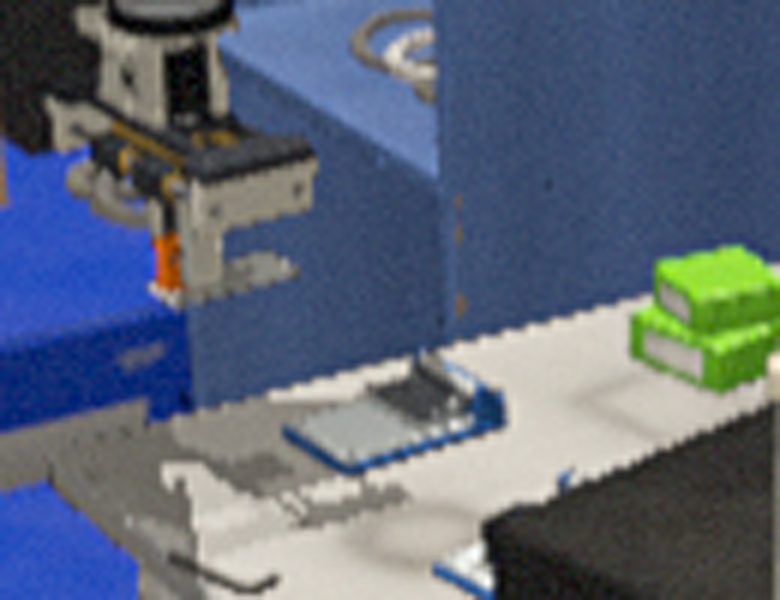

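View pics/p9.png

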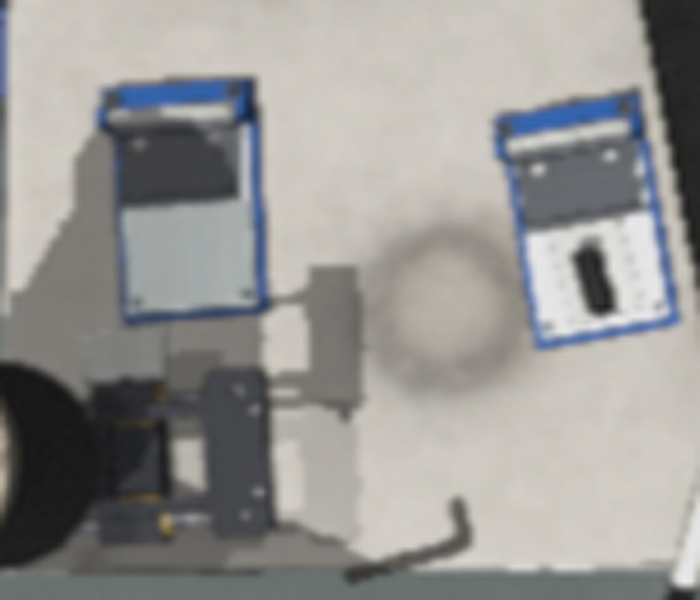

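carry_out:
  series:
    - [[10,0,0,0,0,0],[30,0,0,0,0,0],[55,0,0,0,0,0],[80,0,0,0,0,0],[98,0,0,0,0,0],[109,0,0,0,0,0],[114,0,0,0,0,0],[114,0,0,0,0,0],[114,0,0,0,0,0]]

```text
clock: 10.52
tool_pos: [0.4055, 0.3165, 0.0351]
orientation: [-128.7, 89.9, 55.3]
force: [0.3, -0.2, -1.6]
opening: 0.014
```

Run:
```python
from h import *
st()
o=get_obs(); p=o['tool_pos']
s=snapshot("scene"); crop(s,190,150,90,65,8,"q1.png"); draw(s,SHIM,(p[0],p[1],p[2]-.0085,4),190,150,90,65,8,"q1o.png")
s=snapshot("top"); crop(s,110,190,80,90,6,"q2.png"); draw(s,SHIM+[],(p[0],p[1],p[2]-.0085,4),110,190,80,90,6,"q2o.png")
```

```text
t 10.53 tcp [0.4055 0.3165 0.0351] q [ 59.9  17.7 -33.    0.  -39.3  34.1] F [ 0.3 -0.2 -1.6] M [-0.12  0.11 -0.01] op 0.014 yaw_y -86.0 xax [ 0.0006  0.0009 -1.    ]
```

View pics/q1o.png

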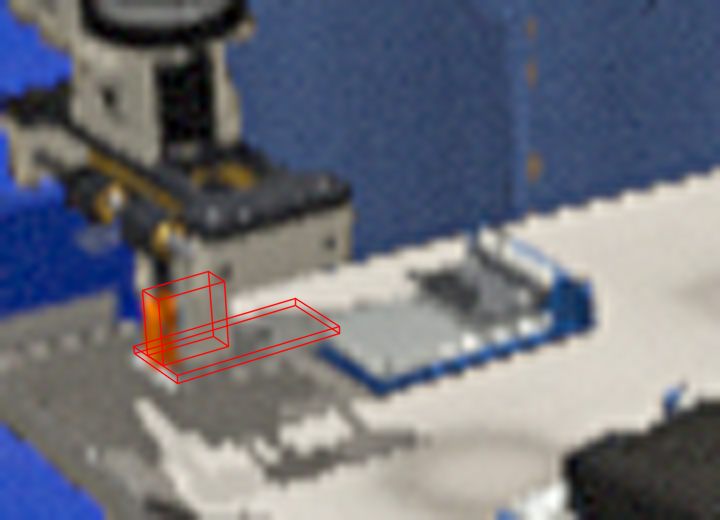

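View pics/q2o.png

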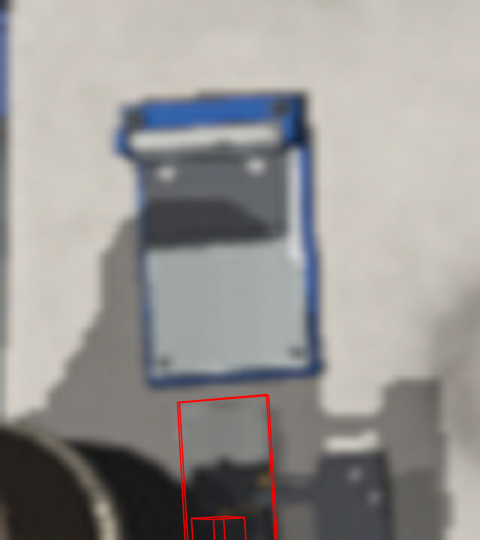

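View pics/q2.png

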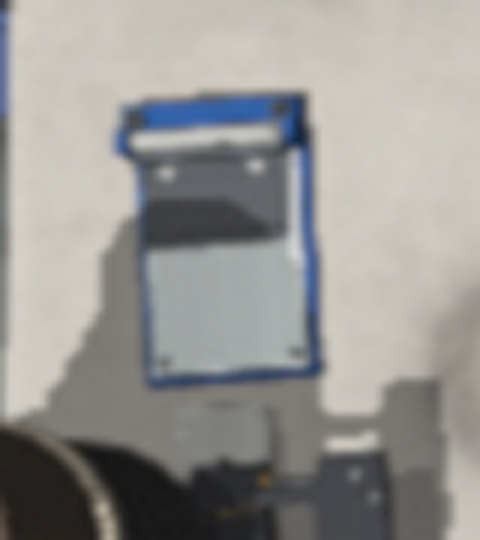

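carry_out:
  series:
    - [[0,0,-5,0,0,0],[0,0,-15,0,0,0],[0,0,-25,0,0,0],[0,0,-35,0,0,0],[0,0,-42,0,0,0],[0,0,-45,0,0,0],[4,0,-45,0,0,0],[8,0,-45,0,0,0],[10,0,-45,0,0,0],[10,0,-45,0,0,0]]

```text
clock: 11.88
tool_pos: [0.4499, 0.3192, 0.0244]
orientation: [51.0, 90.0, -124.9]
force: [0.3, -0.7, -1.2]
opening: 0.014
```

Run:
```python
from h import *
st()
o=get_obs(); p=o['tool_pos']
s=snapshot("scene"); crop(s,195,150,80,60,10,"q3.png")
s=snapshot("top"); crop(s,110,190,80,90,6,"q4.png")
```

```text
t 11.88 tcp [0.4499 0.3192 0.0244] q [ 55.7  21.5 -28.7  -0.  -39.8  38.3] F [ 0.3 -0.7 -1.2] M [-0.04  0.14 -0.03] op 0.014 yaw_y -85.98 xax [-0.0003 -0.0004 -1.    ]
```

View pics/q3.png

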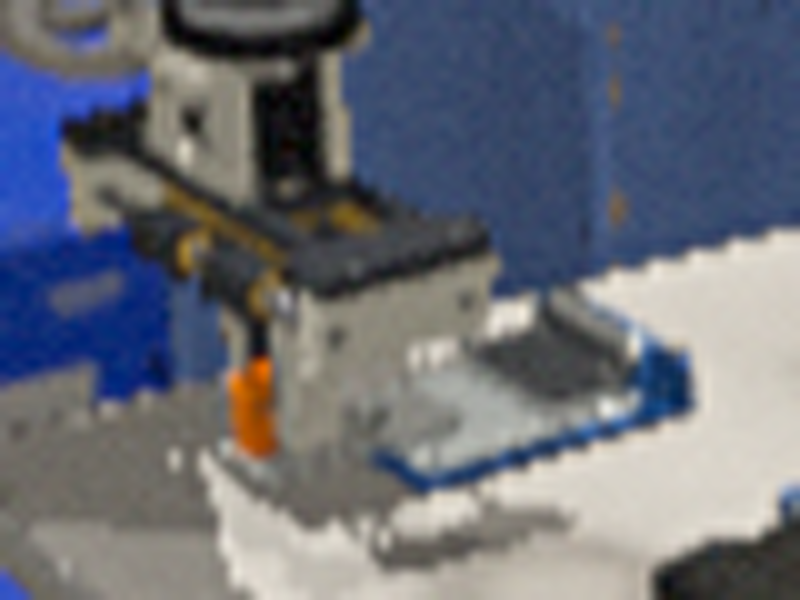

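View pics/q4.png

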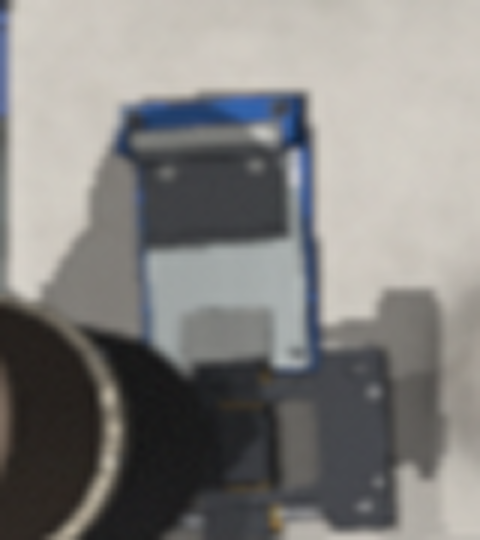

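carry_out:
  series:
    - [[1.5,0,0,0,0,0],[3,0,0,0,0,0],[3,0,0,0,0,0]]

```text
clock: 12.35
tool_pos: [0.4501, 0.3191, 0.0214]
orientation: [49.2, 90.0, -126.8]
force: [-0.4, -0.2, -1.8]
opening: 0.0141
```

Run:
```python
from h import *
st()
```

```text
t 12.35 tcp [0.4501 0.3191 0.0214] q [ 55.7  21.8 -28.8  -0.  -39.4  38.3] F [-0.4 -0.2 -1.8] M [-0.13  0.18 -0.03] op 0.0141 yaw_y -86.0 xax [-0.0002 -0.0002 -1.    ]
```

carry_out:
  series:
    - [[0.5,0,0,0,0,0],[0.5,0,0,0,0,0]]

```text
clock: 12.6
tool_pos: [0.4501, 0.3192, 0.021]
orientation: [43.7, 90.0, -132.3]
force: [0.5, -0.7, -1.6]
opening: 0.0138
```

carry_out:
  series:
    - [[0.5,0,0,0,0,0],[0.5,0,0,0,0,0]]

```text
clock: 12.85
tool_pos: [0.4502, 0.3193, 0.0206]
orientation: [-118.2, 90.0, 65.8]
force: [0.3, 0.2, -0.8]
opening: 0.014
```

carry_out:
  series:
    - [[0.5,0,0,0,0,0],[0.5,0,0,0,0,0]]

```text
clock: 13.1
tool_pos: [0.4502, 0.3193, 0.0205]
orientation: [-146.1, 90.0, 38.0]
force: [-2.9, -0.2, 5.3]
opening: 0.0138
```

Run:
```python
from h import *
st()
```

```text
t 13.1 tcp [0.4502 0.3193 0.0205] q [ 55.7  21.8 -28.9   0.  -39.3  38.3] F [-2.9 -0.2  5.3] M [-0.43  0.94 -0.05] op 0.0138 yaw_y -85.99 xax [ 0.0002  0.0001 -1.    ]
```

carry_out:
  series:
    - [[-1.5,0,0,0,0,0],[-1.5,0,-4,0,0,0],[-1.5,0,-10,0,0,0],[-1.5,0,-17,0,0,0],[-1.5,0,-24,0,0,0],[-1.5,0,-31,0,0,0],[-1.5,0,-38,0,0,0],[-1.5,0,-43,0,0,0],[-1.5,0,-45,0,0,0],[-1.5,0,-45,0,0,0]]

```text
clock: 14.35
tool_pos: [0.495, 0.3223, 0.0215]
orientation: [29.4, 90.0, -146.6]
force: [-0.0, -0.2, -1.7]
opening: 0.0136
```

Run:
```python
from h import *
st()
s=snapshot("scene"); crop(s,195,150,80,60,10,"q5.png")
s=snapshot("top"); crop(s,110,190,80,90,6,"q6.png")
```

```text
t 14.35 tcp [0.495  0.3223 0.0215] q [ 52.   24.6 -23.7  -0.  -41.7  42. ] F [-0.  -0.2 -1.7] M [-0.06  0.2  -0.05] op 0.0136 yaw_y -86.01 xax [-0.0001 -0.0001 -1.    ]
```

View pics/q5.png

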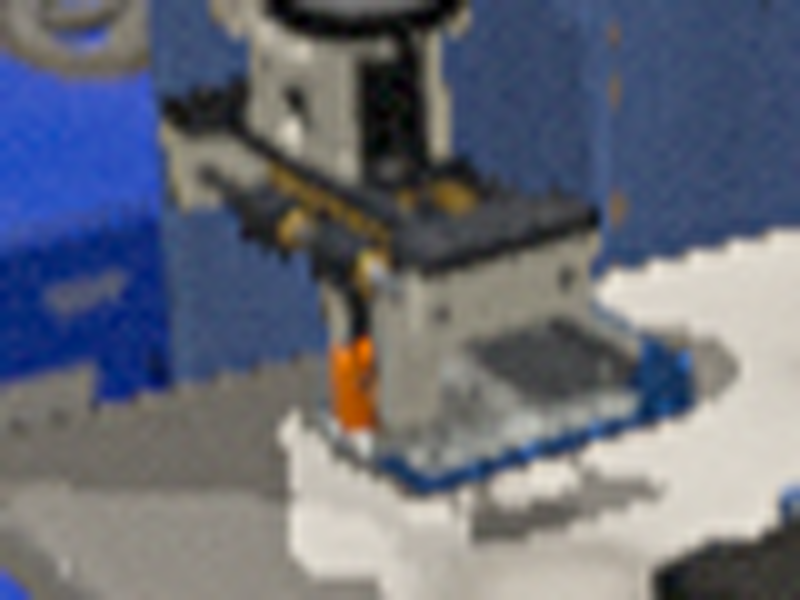

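View pics/q6.png

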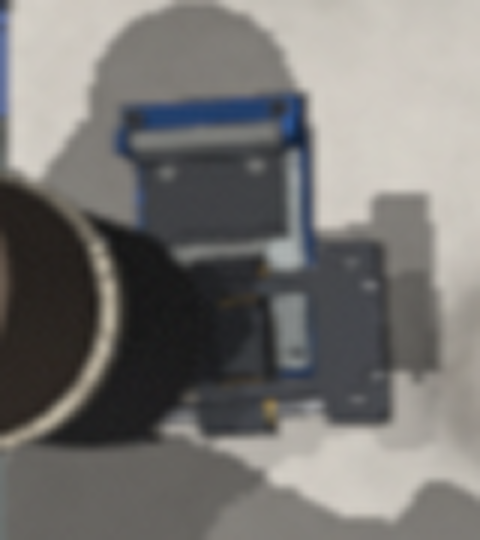

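carry_out:
  series:
    - [[0,0,-4,0,0,0],[0,0,-9,0,0,0],[0,0,-13,0,0,0],[0,0,-16,0,0,0],[0,0,-16,0,0,0]]

```text
clock: 15.08
tool_pos: [0.5112, 0.3235, 0.0215]
orientation: [43.3, 90.0, -132.7]
force: [-1.3, -0.6, -1.9]
opening: 0.0139
```

carry_out:
  series:
    - [[0,0,-1,0,0,0],[0,0,-1.5,0,0,0],[0,0,-1.5,0,0,0]]

```text
clock: 15.45
tool_pos: [0.5125, 0.3236, 0.0216]
orientation: [-118.3, 90.0, 65.7]
force: [0.0, 0.0, -1.4]
opening: 0.014
```

carry_out:
  series:
    - [[0,0,-1,0,0,0],[0,0,-1.5,0,0,0],[0,0,-1.5,0,0,0]]

```text
clock: 15.82
tool_pos: [0.514, 0.3237, 0.0216]
orientation: [-95.7, 90.0, 88.3]
force: [0.0, -0.6, -2.4]
opening: 0.0139
```

carry_out:
  series:
    - [[0,0,-1,0,0,0],[0,0,-1,0,0,0]]

```text
clock: 16.08
tool_pos: [0.5151, 0.3238, 0.0216]
orientation: [-163.0, 90.0, 21.0]
force: [0.3, -0.4, -1.6]
opening: 0.0139
```

carry_out:
  series:
    - [[0,0,-1,0,0,0],[0,0,-1,0,0,0]]

```text
clock: 16.32
tool_pos: [0.5161, 0.3239, 0.0215]
orientation: [-150.2, 90.0, 33.8]
force: [1.0, -0.3, -2.9]
opening: 0.0137
```

carry_out:
  series:
    - [[0,0,-1,0,0,0],[0,0,-1,0,0,0]]

```text
clock: 16.58
tool_pos: [0.517, 0.3239, 0.0216]
orientation: [128.1, 90.0, -47.9]
force: [-0.1, 0.5, -1.5]
opening: 0.0135
```

carry_out:
  series:
    - [[0,0,-1,0,0,0],[0,0,-1,0,0,0]]

```text
clock: 16.82
tool_pos: [0.5181, 0.324, 0.0216]
orientation: [-169.8, 90.0, 14.2]
force: [0.7, -0.5, -1.4]
opening: 0.0143
```

carry_out:
  series:
    - [[0,0,-1,0,0,0],[0,0,-1,0,0,0]]

```text
clock: 17.08
tool_pos: [0.5191, 0.3241, 0.0216]
orientation: [-145.2, 90.0, 38.8]
force: [-0.4, 0.8, -1.1]
opening: 0.014
```

Run:
```python
from h import *
st()
s=snapshot("scene"); crop(s,195,150,80,60,10,"q7.png")
s=snapshot("top"); crop(s,110,190,80,90,6,"q8.png")
```

```text
t 17.07 tcp [0.5191 0.3241 0.0216] q [ 50.2  26.1 -20.9   0.  -43.   43.8] F [-0.4  0.8 -1.1] M [-0.11  0.18  0.03] op 0.014 yaw_y -86.0 xax [ 0.0001  0.     -1.    ]
```

View pics/q8.png

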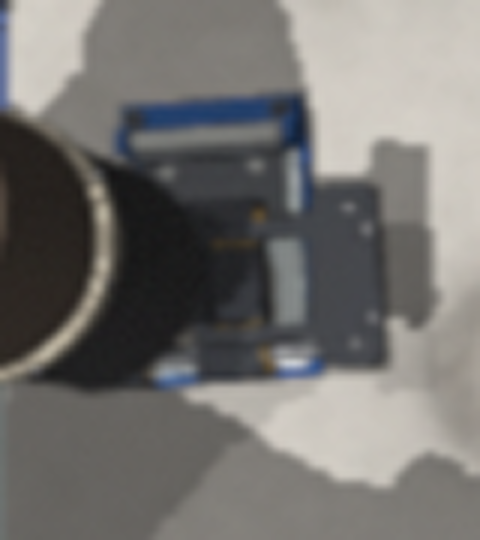

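View pics/q7.png

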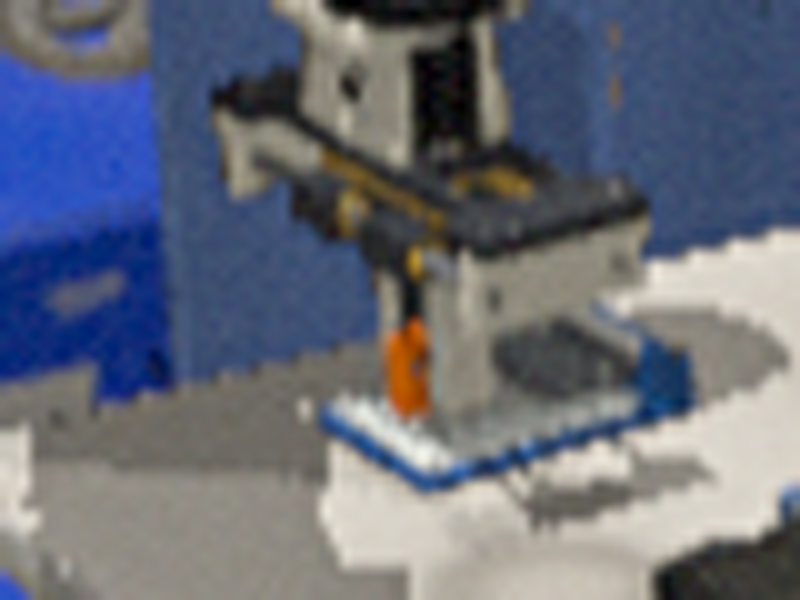

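carry_out:
  series:
    - [[0,0,-1,0,0,0],[0,0,-1,0,0,0]]

```text
clock: 17.42
tool_pos: [0.5201, 0.3241, 0.0216]
orientation: [-175.3, 90.0, 8.7]
force: [-0.3, 0.5, -1.8]
opening: 0.014
```

carry_out:
  series:
    - [[0,0,-1,0,0,0],[0,0,-1,0,0,0]]

```text
clock: 17.68
tool_pos: [0.5202, 0.3239, 0.0213]
orientation: [21.1, 89.9, -154.9]
force: [-4.6, 0.4, 0.2]
opening: 0.0138
```

carry_out:
  series:
    - [[0,0,-1,0,0,0],[0,0,-1,0,0,0]]

```text
clock: 17.92
tool_pos: [0.5203, 0.3237, 0.0211]
orientation: [22.3, 89.8, -153.7]
force: [-8.6, 1.6, 2.5]
opening: 0.0139
```

carry_out:
  series:
    - [[0.3,0,1,0,0,0],[0.8,0,1.3,0,0,0],[1.2,0,1.3,0,0,0],[1.2,0,1.3,0,0,0]]

```text
clock: 18.42
tool_pos: [0.5202, 0.3238, 0.0206]
orientation: [31.9, 90.0, -144.1]
force: [-6.7, 0.2, 4.2]
opening: 0.0138
```

Run:
```python
from h import *
st()
```

```text
t 18.43 tcp [0.5202 0.3238 0.0206] q [ 50.1  26.3 -20.8  -0.  -43.   43.9] F [-6.7  0.2  4.2] M [-0.26  2.5  -0.07] op 0.0138 yaw_y -86.01 xax [-0.0007 -0.0005 -1.    ]
```

carry_out:
  series:
    - [[0.3,0,0.4,0,0,0],[0.6,0,0.7,0,0,0],[0.6,0,0.7,0,0,0],[0.6,0,0.7,0,0,0]]

```text
clock: 18.92
tool_pos: [0.5202, 0.3239, 0.0206]
orientation: [159.8, 90.0, -16.2]
force: [-4.6, -2.4, 6.1]
opening: 0.0138
```

Run:
```python
from h import *
st()
s=snapshot("scene"); crop(s,195,150,80,60,10,"r1.png")
s=snapshot("top"); crop(s,110,190,150,90,5,"r2.png")
```

```text
t 18.93 tcp [0.5202 0.3239 0.0206] q [ 50.2  26.3 -20.8   0.  -42.9  43.8] F [-4.6 -2.4  6.1] M [-0.88  1.94 -0.1 ] op 0.0138 yaw_y -85.99 xax [ 0.0004 -0.0001 -1.    ]
```

View pics/r1.png

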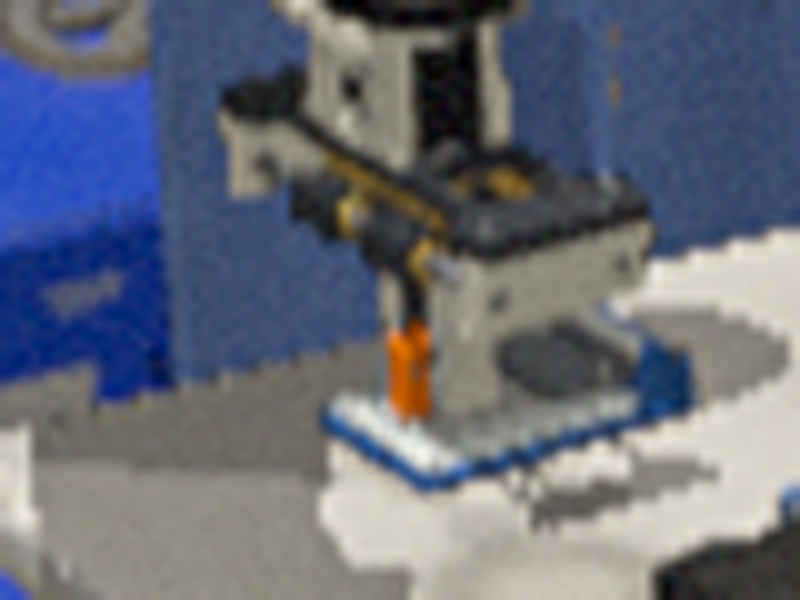

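View pics/r2.png

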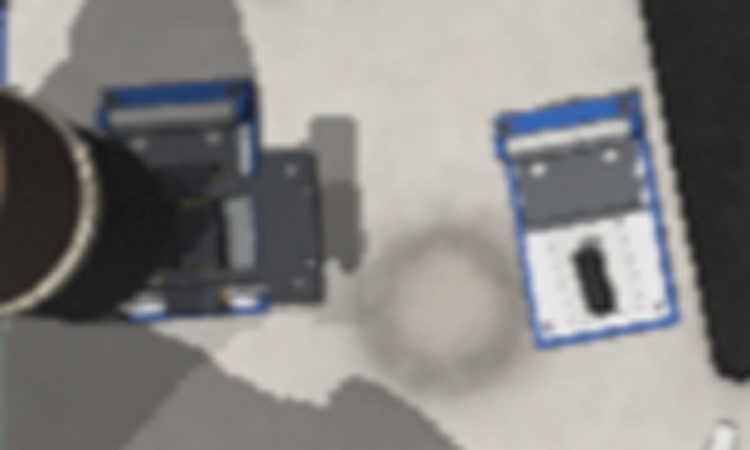

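carry_out:
  series:
    - [[0.3,0,0.2,0,0,0],[0.5,0,0.2,0,0,0],[0.5,0,0.2,0,0,0],[0.5,0,0.2,0,0,0],[0.5,0,0.2,0,0,0],[0.5,0,0.2,0,0,0]]

```text
clock: 19.77
tool_pos: [0.5202, 0.3239, 0.0206]
orientation: [178.3, 90.0, 2.3]
force: [-5.9, -3.3, 10.3]
opening: 0.0137
```

Run:
```python
from h import *
st()
for i in range(4): snapshot("top"); print(get_obs()['force'].round(1))
```

```text
t 19.77 tcp [0.5202 0.3239 0.0206] q [ 50.2  26.3 -20.9   0.1 -42.8  43.8] F [-5.9 -3.3 10.3] M [-1.22  2.15 -0.1 ] op 0.0137 yaw_y -85.99 xax [ 0.0009  0.     -1.    ]
[-5.5 -2.4 10. ]
[-5.9 -2.3  9.7]
[-5.6 -3.9 10.3]
[-5.1 -3.3 10.9]
```

Run:
```python
from h import *
print(close_job()); st()
```

```text
the job is handed in; nothing more can be done
None
the job is handed in; nothing more can be done
```

The orange-gripped shim is fully home in the empty (left-hand) clamp, and I handed the job in at about 20 s. `close_job` gives no verdict, so the result below rests on my own last checks.

**What I did:** I gripped the shim by its rib (opening 13.8 mm) and lifted it level. I carried it past the tester at about x = 0.41 and turned it round. I then slid the tongue under the flap about 1 mm above the bed until it met the rear block. There I eased the forward push and pressed the shim down.

**Last checks:**
- **Seating:** the forward stop came at TCP x = 0.520, which puts the tongue edge at about x = 0.592. My first estimates of the stop from the pictures ranged from 0.588 to 0.591.
- **Position:** side offset is estimated at under 1 mm, and the tool is within about 0.1° of the 4° clamp angle I measured.
- **Flatness:** the TCP height (20.6 mm) matches the contact height for a flat shim on the bed.
- **Force:** the sensor reads about 10 N upward, so about 12 N on the bed with the shim's weight. It was steady over several readings. About 6 N of push against the rear block and 2 to 4 N sideways remain.
- **Flap and surroundings:** in the last top picture the flap is in its resting place. The other clamp and its shim have not moved. I did not re-check the bystanders one by one, but nothing came near them.

**Disagreement:** the two cameras differed by about 2 to 3 mm on where the parts were. I took the final depth from contact rather than from the pictures.

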